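Sweep the spilled end caps into the catch tray

ROBOT

A 6-joint arm with a two-finger parallel gripper is mounted at the origin on the work surface. World frame = base frame: x ahead of the robot, y to its left, z up, the work surface at z = 0. Lengths are in mm, angles in degrees, forces in N, time in s.
With the tool pointing down it reaches from about 250 to 725 mm from the base axis. Payload 4 kg.
Tool frame: the origin (TCP) lies midway between the tips of the shut fingers; the grasp point (between the pads) lies 19 mm behind it (hold_point_z is the distance from the TCP to the grasp point, in mm); z points along the fingers, y is the line along which they close (so a half turn about z gives the same grasp; the last joint's range is limited). The gripper opens to 85 mm and grips with 20 to 120 N. Pads are 22 mm wide; open, the fingers measure 114 mm over their backs; the gripper's body (76 mm by 85 mm) begins 54 mm behind the grasp point. The pads swing forward as they close: fully open they stand 13 mm farther back than shut.
Start: joints at [-67.323, 13.785, 0.286, 76.501, 0, 90], TCP at [192.771, -461.344, 231.306] pointing down, gripper open.
Joint ranges: [-155.79, 155.79], [-60.16, 107.12], [-62.33, 73.08], [-114, 123.19], [-81.49, 82.49], [-180, 180]. Speed limits (degrees/s): [159.86, 159.86, 180, 180, 180, 180].

INTERFACE

Orientations are given as [roll, pitch, yaw] about the fixed x, y, z axes, in that order (R = Rz(yaw) Ry(pitch) Rx(roll)).
In Python, from station import * gives the robot as it stands.
- The arm moves only by the tool play_rows, never from a script. Its argument "plan" is a list of rows, each an object with "twist": the turn, a rotation vector about the tool's x, y, z in degrees, a list of three; "slide": the shift along the tool's x, y, z in m, a list of three; "jaw": the finger opening in m, from 0 to 0.0854. A call has 1 to 8 rows; each row is the pose to reach, as a shift and turn from the pose commanded when the call began, along the tool's axes at that moment; what a row does not reach only later rows make up. A row lasts 1/10 s, in which the tool goes at most 50 mm and 8.59 degrees, less where a joint would pass 70% of its speed; a pose out of reach is approached as far as the arm can. A call with a gripper value outside its range is refused whole. The fingers move at their own pace and stop on an object; the grip force is fixed at half the most. Time passes only in rows, so rows that repeat a pose let the fingers close. It gives the time, the measured TCP pose, the force, the opening and the grip force at its end, in the units of the state.
- observe(): the state, without advancing time (a new reading comes with each control period).
- read_camera(name): name is "scene" or "top" or "wrist"; returns (picture, depth): 480x640x3 uint8, red, green, blue; 480x640 float32, mm along the optical axis (not along the pixel's ray), 0 where there is no reading.
- camera_params(name): a dict with "K" (3x3 intrinsics, pixels), "world_from_camera" (4x4, takes a point from camera to world coordinates). Camera axes: x right, y up, looking along -z (the intrinsics and any distortion apply to the point x, -y, -z); pixel columns grow to the right and rows downward; lengths in mm; the calibration is good to about 2 mm. A picture is of the moment at which its call begins: read the wrist's pose just before it. camera_params takes no time and is no camera call; for the wrist camera it gives the pose at the moment of the call.
- job_done(): hands the job in; it is judged then, once.
Trained networks look in the newest picture that a camera, given by its name, has taken for a name from the list of things; names that differ only in an ending like _2 or _b are one class to them, and where a whole thing is asked for, a point or a joint stands for the part that bears it (a point fixed in the world has none). Each returns a list of dicts, best first, with "conf" (0 to 1); they miss things now and then, are a little off and sometimes report something else, mostly with a low value. They report only what shows in the picture. A call takes as long as a camera call. They do not tell look-alikes from the thing itself.
- regions_of(camera, name): "pixels" (480x640 bool, what is visible of it) and "at" ([column, row] in pixels, amid what is visible of it).
- place_of(camera, name): "at" ([column, row] in pixels: a listed point, or the origin of a listed thing).
The state is a dict: "t": time; "joint_positions": joint angles; "qd": joint speeds; "tau": joint torques, N m; "ee_pos": TCP position; "tool_rot": TCP orientation; "contact_force": force on the tool from outside, world axes, zero at the start; "ft_torque": the same for the moment, N m; "grip_width": opening from 0.0 (shut) to 1.0 (fully open); "gripper_force": force on a finger pad.
Only numpy, scipy, OpenCV 4.12 (cv2) and the standard library are available. Lean on these libraries where they do the work, as an engineer would, in place of code of your own. Each camera call takes 0.05 s, during which the arm holds its last target. There are 200 camera calls.

TASK

Three black plastic end caps have spilled from the bowl onto the bench in front of the open steel catch tray. Sweep all three along the bench with the fingertips, over the lip and fully onto the tray's flat floor, without picking them up, tipping them over or flicking them. Leave the wheel nut standing among them and everything else on the bench where it is.

Things in the scene. Friction and masses are not known exactly. Their poses are not given: they have to be found in the camera images.
- tray: sheet-steel catch tray screwed flat to the bench, 140 mm deep (x) by 276 mm wide (y); a back wall and two side walls 25 mm high, 3 mm thick; open on its -x side. Origin: centre of its underside, on the bench; +x points from the open side to the back wall (inner face x = +67 mm; side walls' inner faces y = +-135 mm). Flat floor 2.5 mm above the bench from x = -45 mm back
- tray_lip (a point): middle of the tray's open front edge (70 mm from the tray's origin, along its -x), level with the bench; axes as the tray's. From here the bevelled lip rises 2.5 mm over 25 mm to the floor. The loose caps and the nut stand on the bench in one rough row before it, 45 to 115 mm from the lip line, about 60 mm apart sideways, none in front of another, all within the tray's width
- cap_a: one of three identical loose black plastic end caps: a plain round cap 32 mm in diameter and 18 mm tall, about 16 g, lying closed end up. Origin: centre of its underside; z up. It slides when pushed and does not roll
- cap_b: one of three identical loose black plastic end caps: a plain round cap 32 mm in diameter and 18 mm tall, about 16 g, lying closed end up. Origin: centre of its underside; z up. It slides when pushed and does not roll
- cap_c: one of three identical loose black plastic end caps: a plain round cap 32 mm in diameter and 18 mm tall, about 16 g, lying closed end up. Origin: centre of its underside; z up. It slides when pushed and does not roll
- wheel_nut: a bare steel hexagonal wheel nut standing in the same row as the caps, 25 mm across the corners and 33 mm tall, loose, 60 g; not one of the caps. Origin: centre of its underside
- bowl: small white ceramic bowl, 110 mm across and 48 mm high, holding the other spare end caps (these stay in it); loose, stands to the left of the row, its wall at least 30 mm from the nearest cap's. Origin: centre of its underside
- gauge: chrome dial tyre gauge lying face up, loose, at the right of the row, at least 30 mm clear of the nearest cap: round case 48 mm across, 19 mm high, with a stem and chuck reaching 102 mm from the case's centre along its -x. Origin: centre of the case's underside
- funnel: black plastic funnel standing mouth down, 120 mm across, 155 mm high, loose, far left of the tray. Origin: centre of its underside
- wiper_a: folded dark steel wiper arm lying along its x, about 375 mm long, 26 mm wide, 31 mm high, loose, at the right side of the bench. Origin: on the bench below it, 150 mm from its hinge end
- wiper_b: second folded wiper arm, same as wiper_a and farther to the right
Mind the look-alikes: they are no part of the job. Leave any white look-alike of the cap_b alone.

How it is judged (in metres and radians):
At the end, for the whole second after the job is handed in: Every one of the three end caps lies flat (within 0.1 rad, underside under 8 mm above the bench) and at rest inside the tray, between its side walls, its centre at least 37 mm behind the front edge; the nut, bowl, gauge, funnel and wiper arms are within 15 mm of where they began (x of cap_a in the frame of tray between -0.033 and 0.06 m and y of cap_a in the frame of tray between -0.13 and 0.13 m and height (world z) of each of cap_a, cap_b, cap_c below 0.008 m and angle between each of cap_a, cap_b, cap_c's own z axis and vertical below 0.1 rad and linear speed of each of cap_a, cap_b, cap_c below 0.02 m/s and x of cap_b in the frame of tray between -0.033 and 0.06 m and y of cap_b in the frame of tray between -0.13 and 0.13 m and x of cap_c in the frame of tray between -0.033 and 0.06 m and y of cap_c in the frame of tray between -0.13 and 0.13 m and distance of each of wheel_nut, bowl, gauge, funnel, wiper_a, wiper_b from where it was at the start of the episode below 0.015 m); the robot touches nothing.
It fails at once if an end cap is lifted (underside's centre more than 20 mm above the bench) or tipped over (by more than 1 rad) (height (world z) of any of cap_a, cap_b, cap_c above 0.02 m or angle between any of cap_a, cap_b, cap_c's own z axis and vertical above 1 rad).
It fails at once if an end cap is flicked (faster than 0.6 m/s) (linear speed of any of cap_a, cap_b, cap_c above 0.6 m/s).
It fails at once if the wheel nut or another thing on the bench is moved by more than 15 mm or the nut is knocked over (distance of any of wheel_nut, bowl, gauge, funnel, wiper_a, wiper_b from where it was at the start of the episode above 0.015 m or angle between wheel_nut's own z axis and vertical above 0.5 rad).
It also fails if it takes over 51 s, if anything falls off the work surface, if the arm or the gripper's body presses on something with over 40 N, if the wrist force passes 120 N, or if a joint passes its speed limit or range.

## Working session

There is one attempt and no reset: what is moved stays moved. The work goes in short steps, Python scripts to look and compute and a tool call to move; the robot and the scene stay as the last step left them, time stands still between calls to the robot, and variables do not carry over. Pictures are saved under pics/ and viewed, at most 10 in all, crops included, and the job is handed in when it is done.

Besides the shell and the picture viewer there is one more tool, called after "Request:" as name(argument=value, ...) on one line, values as JSON. play_rows: Moves the arm, as the interface text tells. Its arguments: {"type":"object","properties":{"plan":{"type":"array"}},"required":["plan"]}

```bash
mkdir -p pics; cat > h.py <<'E'
from station import *
import numpy as np, cv2
def world(cam,px,z):
    p=camera_params(cam);K=np.array(p["K"]);T=np.array(p["world_from_camera"])
    d=np.linalg.solve(K,[px[0],px[1],1.]);d=T[:3,:3]@np.array([d[0],-d[1],-d[2]]);o=T[:3,3]
    return o+d*(z-o[2])/d[2]
def pix(cam,P):
    p=camera_params(cam);K=np.array(p["K"]);T=np.array(p["world_from_camera"])
    c=T[:3,:3].T@(np.array(P,float)-T[:3,3]);q=K@np.array([c[0],-c[1],-c[2]]);return q[:2]/q[2]
E
python3 - <<'E'
from h import *
for c in ["top","scene"]:
    im,d=read_camera(c);cv2.imwrite(f"pics/{c}1.png",im[:,:,::-1]);
    if c=="top": np.save("topd.npy",d)
    for n in ["cap_a","wheel_nut","tray","tray_lip","bowl","gauge"]:
        for r in place_of(c,n): print(c,n,np.round(r["at"],1),round(r["conf"],2),np.round(world(c,r["at"],0)))
s=observe();print(s["t"],s["ee_pos"],s["tool_rot"])
E
```

```text
top cap_a [270.8 293.9] 0.74 [407.  80.   0.]
top cap_a [337.1 287.6] 0.71 [423. -68.   0.]
top cap_a [287.7 250.1] 0.6 [506.  44.   0.]
top cap_a [341.3 247.8] 0.57 [513. -77.   0.]
top cap_a [311.9 309.6] 0.44 [373. -12.   0.]
top wheel_nut [258.3 263. ] 0.66 [476. 109.   0.]
top tray [294.4 185.1] 0.68 [656.  31.   0.]
top tray_lip [298.1 219. ] 0.55 [577.  22.   0.]
top bowl [210.9 222.4] 0.66 [567. 219.   0.]
top gauge [382.8 220. ] 0.9 [ 578. -172.    0.]
scene cap_a [262.7 260.3] 0.71 [420. -76.   0.]
scene cap_a [261.4 235.5] 0.65 [377.  -9.   0.]
scene cap_a [294.3 251.3] 0.63 [480. -13.   0.]
scene cap_a [396.3 140.5] 0.56 [563. 492.   0.]
scene cap_a [288.  216.6] 0.55 [410.  81.   0.]
scene cap_a [309.9 242.5] 0.48 [503.  31.   0.]
scene cap_a [292.6 273. ] 0.42 [508. -75.   0.]
scene wheel_nut [312.3 218.6] 0.66 [473. 105.   0.]
scene tray [360.8 263.8] 0.87 [651.  31.   0.]
scene tray_lip [331.6 255.6] 0.76 [573.  20.   0.]
scene bowl [363.8 202.4] 0.97 [575. 223.   0.]
scene gauge [300.7 316.7] 0.95 [ 584. -176.    0.]
0.7 [ 192.77902796 -461.32132919  231.31998187] [ 1.79998886e+02 -2.76187440e-03  2.26787117e+01]
```

```bash
python3 - <<'E'
import cv2
a=cv2.imread("pics/top1.png")[140:340,170:430];cv2.imwrite("pics/t1c.png",cv2.resize(a,(780,600),interpolation=2))
E
```

```text
(no output)
```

View pics/t1c.png

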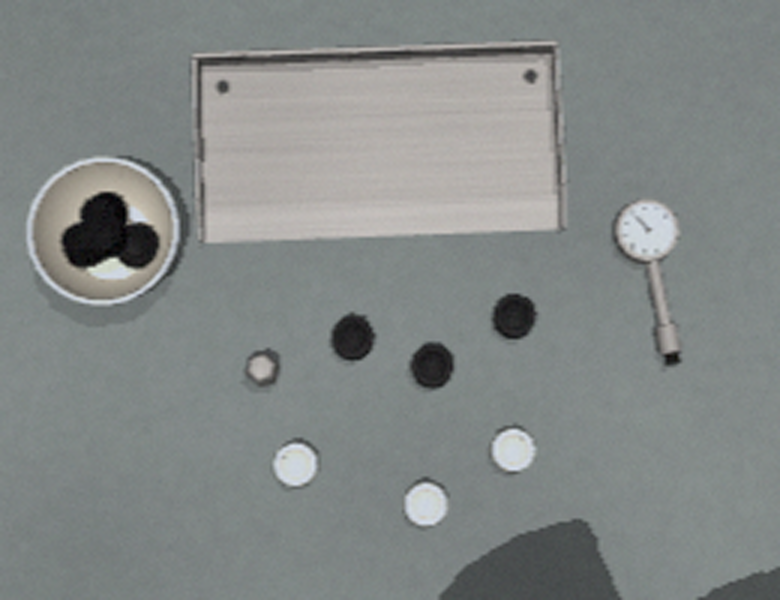

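View pics/scene1.png

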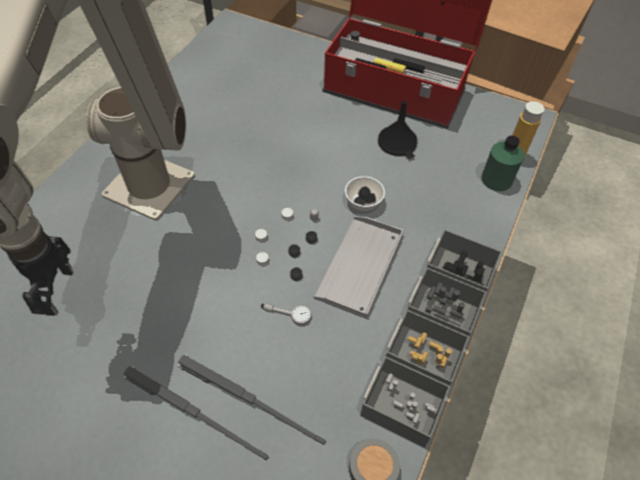

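The black caps are at crop (352,337), (432,365) and (514,316). The look-alikes are the white caps at crop (295,464), (426,503) and (514,450), plus the black caps in the bowl. My targets are the three black ones on the bench. The nut is at crop (262,368).

```bash
python3 - <<'E'
from h import *
f=lambda u,v:(170+(u+.5)/3-.5,140+(v+.5)/3-.5)
im=cv2.imread("pics/top1.png").astype(int)
for u,v in [(352,337),(432,365),(514,316)]:
    c,r=map(int,np.round(f(u,v)))
    w=im[r-10:r+11,c-10:c+11].sum(2); ys,xs=np.nonzero(w<180)
    p=(c-10+xs.mean(),r-10+ys.mean()); print("cap",np.round(p,1),len(xs),np.round(world("top",p,14),1))
print("nut",world("top",f(262,367),25).round(1))
for n,u,v,z in [("lipL",203,243,0),("lipR",565,231,0),("backL",193,57,25),("backR",557,45,25)]: print(n,world("top",f(u,v),z).round(1))
print(np.array(camera_params("top")["world_from_camera"]).round(2))
E
```

```text
cap [287.2 252.2] 160 [499.3  44.5  14. ]
cap [313.7 261.5] 156 [479.5 -14.8  14. ]
cap [340.9 245. ] 160 [517.2 -75.3  14. ]
nut [475.5 110.   25. ]
lipL [571.4 159.1   0. ]
lipR [ 585.1 -115.2    0. ]
backL [708.9 168.   25. ]
backR [ 723.7 -106.5   25. ]
[[ 1.00000e-02  9.90000e-01 -1.40000e-01  3.59810e+02]
 [-1.00000e+00  1.00000e-02  3.00000e-02  9.48000e+00]
 [ 3.00000e-02  1.40000e-01  9.90000e-01  1.19017e+03]
 [ 0.00000e+00  0.00000e+00  0.00000e+00  1.00000e+00]]
```

Request:
play_rows(plan=[{"twist": [0, 0, 5], "slide": [0.038, -0.03, 0.01], "jaw": 0.02}, {"twist": [0, 0, 10], "slide": [0.076, -0.06, 0.02], "jaw": 0.02}, {"twist": [0, 0, 15], "slide": [0.114, -0.09, 0.03], "jaw": 0.02}, {"twist": [0, 0, 19.7], "slide": [0.152, -0.12, 0.04], "jaw": 0.02}, {"twist": [0, 0, 19.7], "slide": [0.19, -0.15, 0.05], "jaw": 0.02}, {"twist": [0, 0, 19.7], "slide": [0.228, -0.18, 0.06], "jaw": 0.02}, {"twist": [0, 0, 19.7], "slide": [0.266, -0.21, 0.07], "jaw": 0.02}, {"twist": [0, 0, 19.7], "slide": [0.304, -0.24, 0.08], "jaw": 0.02}])

```text
t: 1.5
ee_pos: [381.6, -121.0, 151.4]
tool_rot: [180.0, -0.1, 3.0]
contact_force: [0.6, -1.4, -0.6]
grip_width: 0.234
gripper_force: 0.0
```

```bash
cat >> h.py <<'E'
def go(P,yaw=3):
    from scipy.spatial.transform import Rotation as R
    s=observe();A=R.from_euler("xyz",s["tool_rot"],degrees=True)
    print("t",round(s["t"],2),"at",np.round(s["ee_pos"],1),np.round(s["tool_rot"],1),"slide mm",A.inv().apply(np.array(P)-s["ee_pos"]).round(1),"twist",(A.inv()*R.from_euler("xyz",[180,0,yaw],degrees=True)).as_rotvec(degrees=True).round(1),"grip",s["grip_width"])
E
python3 -c "
from h import *
go([437,-17,100])"
```

```text
t 1.5 at [ 381.6 -121.   151.4] [ 1.8e+02 -1.0e-01  3.0e+00] slide mm [  60.7 -101.    51.4] twist [ 0.  -0.1 -0. ] grip 0.2337136256287898
```

Request:
play_rows(plan=[{"twist": [0, 0, 0], "slide": [0.02, -0.033, 0.017], "jaw": 0.02}, {"twist": [0, 0, 0], "slide": [0.04, -0.067, 0.034], "jaw": 0.02}, {"twist": [0, 0, 0], "slide": [0.0605, -0.101, 0.051], "jaw": 0.02}, {"twist": [0, 0, 0], "slide": [0.0605, -0.101, 0.051], "jaw": 0.02}, {"twist": [0, 0, 0], "slide": [0.0605, -0.101, 0.051], "jaw": 0.02}])

```text
t: 2.0
ee_pos: [435.6, -18.0, 99.9]
tool_rot: [180.0, 0.1, 3.1]
contact_force: [-0.7, -0.4, -0.1]
grip_width: 0.229
gripper_force: 0.0
```

```bash
python3 - <<'E'
from h import *
im,d=read_camera("wrist");cv2.imwrite("pics/w1.png",im[:,:,::-1])
for r in place_of("wrist","cap_a")+place_of("wrist","wheel_nut"): print(np.round(r["at"]),round(r["conf"],2),world("wrist",r["at"],0).round(1))
go([437,-17,5])
E
```

```text
[395. 269.] 0.97 [417.7 -76.1   0. ]
[213. 134.] 0.87 [499.1  42.9   0. ]
[155. 273.] 0.86 [406.4  84.1   0. ]
[421. 112.] 0.64 [517.6 -80.3   0. ]
[312. 170.] 0.55 [480.2 -17.4   0. ]
t 2.15 at [435.8 -19.6 100.8] [180.   -0.    2.9] slide mm [ 1.3 -2.6 95.8] twist [ 0.  -0.  -0.1] grip 0.23407965340997092
```

View pics/w1.png

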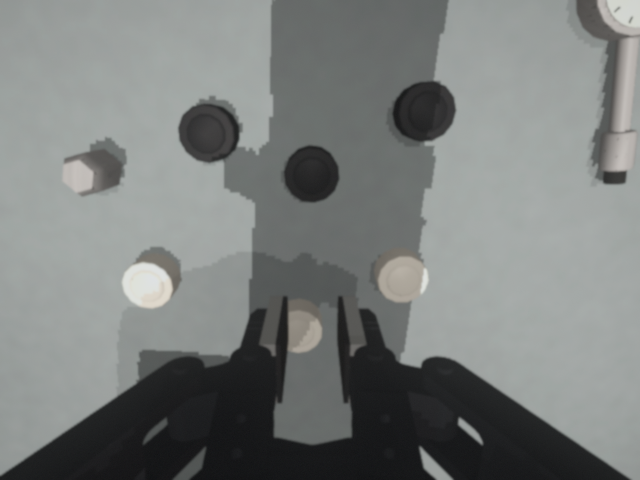

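The wrist view shows cap_b, the middle one, at (312,173) directly ahead. The other black caps are at (209,132) and (425,110), the white look-alikes are beside and below, and the nut is at (85,172). I'll descend behind the middle cap.

Request:
play_rows(plan=[{"twist": [0, 0, 0], "slide": [0, 0, 0.04], "jaw": 0.02}, {"twist": [0, 0, 0], "slide": [0, 0, 0.075], "jaw": 0.02}, {"twist": [0, 0, 0], "slide": [0, 0, 0.09], "jaw": 0.02}, {"twist": [0, 0, 0], "slide": [0, 0, 0.093], "jaw": 0.02}, {"twist": [0, 0, 0], "slide": [0, 0, 0.094], "jaw": 0.02}, {"twist": [0, 0, 0], "slide": [0, 0, 0.094], "jaw": 0.02}])

```text
t: 2.75
ee_pos: [437.0, -19.3, 7.5]
tool_rot: [180.0, -0.1, 2.9]
contact_force: [-0.1, 0.4, -0.2]
grip_width: 0.236
gripper_force: 0.0
```

```bash
python3 - <<'E'
from h import *
im,d=read_camera("wrist");cv2.imwrite("pics/w2.png",im[:,:,::-1])
go([437,-18.7,6]);go([437,-18.7,6])
print(np.round(observe()["contact_force"],1))
E
```

```text
t 2.8 at [437.2 -19.2   7.6] [180.   -0.2   2.9] slide mm [-0.2 -0.5  1.6] twist [ 0.  -0.2 -0.1] grip 0.2325985112919313
t 2.8 at [437.2 -19.2   7.6] [180.   -0.2   2.9] slide mm [-0.2 -0.5  1.6] twist [ 0.  -0.2 -0.1] grip 0.2325985112919313
[ 1.2 -0.1  0.3]
```

View pics/w2.png

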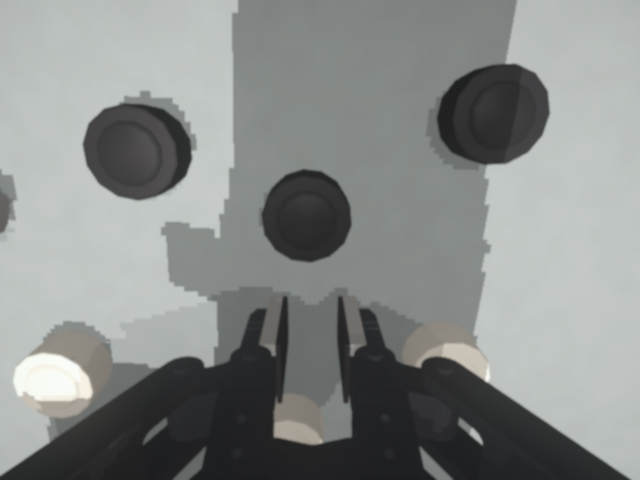

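The cap sits nearly centred ahead of the fingers at (307,215), with the finger mid-line at column 312. I'll push it along the tray axis.

Request:
play_rows(plan=[{"twist": [0, 0, 0], "slide": [0.008, 0, 0], "jaw": 0.02}, {"twist": [0, 0, 0], "slide": [0.014, 0, 0], "jaw": 0.02}, {"twist": [0, 0, 0], "slide": [0.02, 0, 0], "jaw": 0.02}, {"twist": [0, 0, 0], "slide": [0.027, 0, 0], "jaw": 0.02}, {"twist": [0, 0, 0], "slide": [0.036, 0, 0], "jaw": 0.02}, {"twist": [0, 0, 0], "slide": [0.046, 0, 0], "jaw": 0.02}, {"twist": [0, 0, 0], "slide": [0.055, 0, 0], "jaw": 0.02}, {"twist": [0, 0, 0], "slide": [0.062, 0, 0], "jaw": 0.02}])

```text
t: 3.6
ee_pos: [499.0, -15.4, 6.3]
tool_rot: [180.0, -0.0, 3.0]
contact_force: [-0.6, 0.6, 1.4]
grip_width: 0.233
gripper_force: 0.2
```

```bash
python3 - <<'E'
from h import *
im,d=read_camera("wrist");cv2.imwrite("pics/w3.png",im[:,:,::-1])
go([624,-9,7.5]);print(np.round(observe()["contact_force"],1))
E
```

```text
t 3.65 at [500.3 -15.4   6.4] [ 1.8e+02 -1.0e-01  3.0e+00] slide mm [ 1.239e+02  1.000e-01 -8.000e-01] twist [ 0.  -0.1 -0. ] grip 0.23786227642797247
[ 1.9 -0.5  0.1]
```

View pics/w3.png

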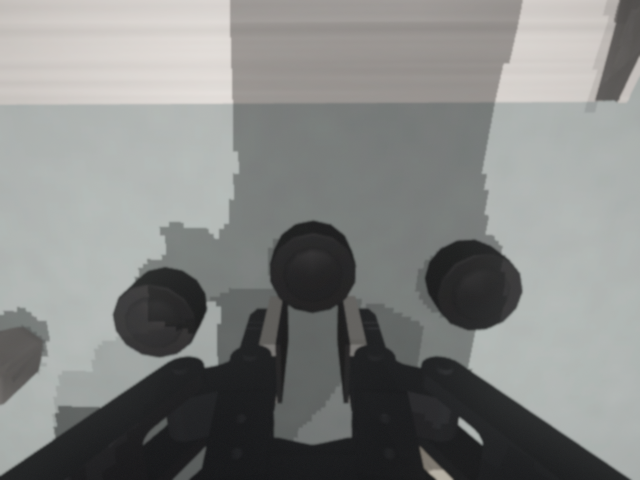

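The cap is cradled between the fingertips at (313,267), and the lip edge lies square across the view at row 103. I'll keep pushing.

Request:
play_rows(plan=[{"twist": [0, 0, 0], "slide": [0.008, 0, -0.0005], "jaw": 0.02}, {"twist": [0, 0, 0], "slide": [0.018, 0, -0.001], "jaw": 0.02}, {"twist": [0, 0, 0], "slide": [0.028, 0, -0.001], "jaw": 0.02}, {"twist": [0, 0, 0], "slide": [0.038, 0, -0.001], "jaw": 0.02}, {"twist": [0, 0, 0], "slide": [0.047, 0, -0.0015], "jaw": 0.02}, {"twist": [0, 0, 0], "slide": [0.055, 0, -0.002], "jaw": 0.02}, {"twist": [0, 0, 0], "slide": [0.063, 0, -0.0025], "jaw": 0.02}, {"twist": [0, 0, 0], "slide": [0.072, 0, -0.0025], "jaw": 0.02}])

```text
t: 4.45
ee_pos: [570.2, -11.7, 8.8]
tool_rot: [180.0, 0.0, 3.0]
contact_force: [-0.3, -0.1, -0.3]
grip_width: 0.234
gripper_force: 0.1
```

Request:
play_rows(plan=[{"twist": [0, 0, 0], "slide": [0.009, 0, 0], "jaw": 0.02}, {"twist": [0, 0, 0], "slide": [0.019, 0, 0], "jaw": 0.02}, {"twist": [0, 0, 0], "slide": [0.029, 0, 0], "jaw": 0.02}, {"twist": [0, 0, 0], "slide": [0.038, 0, 0], "jaw": 0.02}, {"twist": [0, 0, 0], "slide": [0.045, 0, 0], "jaw": 0.02}, {"twist": [0, 0, 0], "slide": [0.05, 0, 0], "jaw": 0.02}, {"twist": [0, 0, 0], "slide": [0.052, 0, 0], "jaw": 0.02}, {"twist": [0, 0, 0], "slide": [0.052, 0, 0], "jaw": 0.02}])

```text
t: 5.25
ee_pos: [621.7, -9.0, 8.7]
tool_rot: [-180.0, 0.0, 3.0]
contact_force: [-0.9, 0.9, 1.0]
grip_width: 0.237
gripper_force: 0.0
```

```bash
python3 - <<'E'
from h import *
im,d=read_camera("wrist");cv2.imwrite("pics/w4.png",im[:,:,::-1])
for r in place_of("wrist","cap_a"): print(np.round(r["at"]),round(r["conf"],2),world("wrist",r["at"],2).round(1))
go([500,-80,60]);go([457,42,60])
E
```

```text
[314. 256.] 0.87 [644.4  -9.1   2. ]
t 5.35 at [621.3  -9.    8.7] [-180.    0.    3.] slide mm [-124.8   64.6  -51.2] twist [-0.  0. -0.] grip 0.23295679854142018
t 5.35 at [621.3  -9.    8.7] [-180.    0.    3.] slide mm [-161.4  -59.5  -51.2] twist [-0.  0. -0.] grip 0.23295679854142018
```

View pics/w4.png

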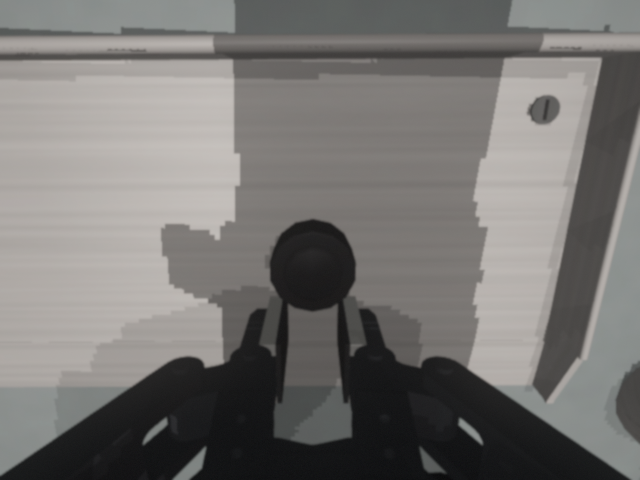

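Cap_b is on the tray floor at about (644,-9). Next is the left cap.

Request:
play_rows(plan=[{"twist": [0, 0, 0], "slide": [-0.01, 0, 0], "jaw": 0.02}, {"twist": [0, 0, 0], "slide": [-0.03, 0, -0.01], "jaw": 0.02}, {"twist": [0, 0, 0], "slide": [-0.05, 0, -0.04], "jaw": 0.02}, {"twist": [0, 0, 0], "slide": [-0.085, -0.015, -0.051], "jaw": 0.02}, {"twist": [0, 0, 0], "slide": [-0.12, -0.04, -0.051], "jaw": 0.02}, {"twist": [0, 0, 0], "slide": [-0.15, -0.059, -0.051], "jaw": 0.02}, {"twist": [0, 0, 0], "slide": [-0.1625, -0.059, -0.051], "jaw": 0.02}, {"twist": [0, 0, 0], "slide": [-0.1625, -0.059, -0.051], "jaw": 0.02}])

```text
t: 6.15
ee_pos: [454.4, 31.7, 60.0]
tool_rot: [-179.5, 0.1, 3.7]
contact_force: [0.4, 0.0, 0.1]
grip_width: 0.236
gripper_force: 0.0
```

```bash
python3 - <<'E'
from h import *
im,d=read_camera("wrist");cv2.imwrite("pics/w5.png",im[:,:,::-1])
for r in place_of("wrist","cap_a"): print(np.round(r["at"]),round(r["conf"],2),world("wrist",r["at"],0).round(1))
go([456,41.5,7.5])
E
```

```text
[531. 160.] 0.97 [520.5 -75.8   0. ]
[217. 336.] 0.83 [406.6  85.1   0. ]
[490. 328.] 0.76 [423. -75.   0.]
[298. 180.] 0.68 [502.2  41.7   0. ]
t 6.25 at [457.8  31.6  60.3] [-1.795e+02 -1.000e-01  3.700e+00] slide mm [-1.2 -9.6 52.9] twist [-0.5 -0.1  0.7] grip 0.23321565025020094
```

View pics/w5.png

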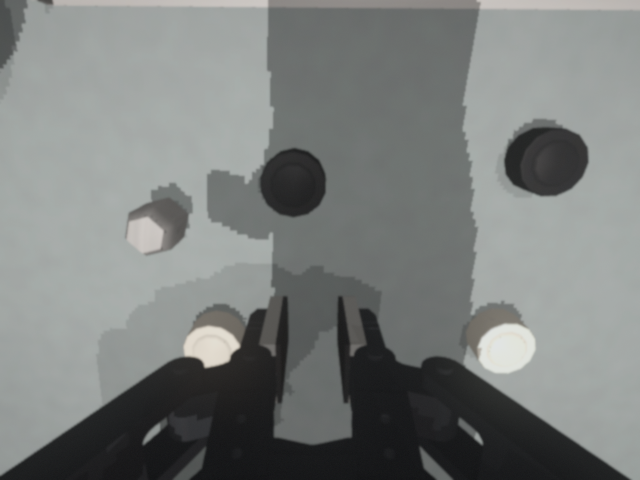

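Request:
play_rows(plan=[{"twist": [0, 0, 0], "slide": [0, 0, 0], "jaw": 0.02}, {"twist": [0, 0, 0], "slide": [0, 0, 0], "jaw": 0.02}])

```text
t: 6.45
ee_pos: [458.1, 31.4, 59.8]
tool_rot: [-179.5, -0.0, 3.7]
contact_force: [-0.4, 0.0, 0.4]
grip_width: 0.235
gripper_force: 0.0
```

```bash
python3 - <<'E'
from h import *
s=observe();print({k:np.round(v,2) for k,v in s.items()})
go([456,41.5,7.5])
E
```

```text
{'t': np.float64(6.45), 'joint_positions': array([  3.62,  18.11, -21.77,  50.07,   0.46, 179.94]), 'qd': array([-0.05,  0.01, -0.4 ,  0.08,  0.04, -0.05]), 'tau': array([ 4.000e-02, -3.595e+01,  2.016e+01,  0.000e+00,  3.000e-02,
       -0.000e+00]), 'ee_pos': array([458.11,  31.43,  59.84]), 'tool_rot': array([-1.7954e+02, -5.0000e-02,  3.6800e+00]), 'contact_force': array([-0.36,  0.03,  0.41]), 'ft_torque': array([-0.01, -0.02, -0.02]), 'gripper_force': np.float64(0.0), 'grip_width': np.float64(0.23)}
t 6.45 at [458.1  31.4  59.8] [-179.5   -0.     3.7] slide mm [-1.5 -9.8 52.4] twist [-0.5 -0.   0.7] grip 0.23463471712459152
```

Joint 6 reached its 180° limit, so I'll push this cap at yaw 8° instead.

Request:
play_rows(plan=[{"twist": [-0.2, 0, -2], "slide": [0, -0.003, 0], "jaw": 0.02}, {"twist": [-0.5, 0, -4.3], "slide": [0, -0.0056, 0.01], "jaw": 0.02}, {"twist": [-0.5, 0, -4.3], "slide": [0, -0.0056, 0.025], "jaw": 0.02}, {"twist": [-0.5, 0, -4.3], "slide": [0, -0.0056, 0.03], "jaw": 0.02}, {"twist": [-0.5, 0, -4.3], "slide": [0, -0.0056, 0.03], "jaw": 0.02}])

```text
t: 6.95
ee_pos: [455.9, 37.4, 29.0]
tool_rot: [180.0, 0.1, 8.0]
contact_force: [-0.4, 0.4, 0.4]
grip_width: 0.232
gripper_force: 0.0
```

```bash
python3 - <<'E'
from h import *
go([457.5,37,7.5],8);print(np.round(observe()["joint_positions"],1))
read_camera("wrist")
for r in place_of("wrist","cap_a"): print(np.round(r["at"]),round(r["conf"],2),world("wrist",r["at"],0).round(1))
E
```

```text
t 6.95 at [455.9  37.4  29. ] [1.8e+02 1.0e-01 8.0e+00] slide mm [ 1.6  0.6 21.5] twist [0.  0.1 0. ] grip 0.23214823841315316
[  4.7  20.6 -23.9  45.6  -0.  176.7]
[210. 366.] 0.84 [404.   82.8   0. ]
[515. 378.] 0.68 [418.7 -75.5  -0. ]
[585. 194.] 0.58 [517.4 -77.6  -0. ]
[312. 195.] 0.56 [500.   43.3   0. ]
```

Request:
play_rows(plan=[{"twist": [0, 0, 0], "slide": [0, 0, 0.012], "jaw": 0.02}, {"twist": [0, 0, 0], "slide": [0, 0, 0.02], "jaw": 0.02}, {"twist": [0, 0, 0], "slide": [0.005, 0, 0.0215], "jaw": 0.02}, {"twist": [0, 0, 0], "slide": [0.012, 0, 0.0215], "jaw": 0.02}, {"twist": [0, 0, 0], "slide": [0.018, 0, 0.0215], "jaw": 0.02}, {"twist": [0, 0, 0], "slide": [0.025, 0, 0.0215], "jaw": 0.02}, {"twist": [0, 0, 0], "slide": [0.033, 0, 0.0215], "jaw": 0.02}, {"twist": [0, 0, 0], "slide": [0.042, 0, 0.0215], "jaw": 0.02}])

```text
t: 7.85
ee_pos: [498.9, 43.3, 8.5]
tool_rot: [180.0, -0.0, 8.0]
contact_force: [-0.4, -0.0, 0.6]
grip_width: 0.232
gripper_force: 0.2
```

Request:
play_rows(plan=[{"twist": [0, 0, 0], "slide": [0.01, 0, 0], "jaw": 0.02}, {"twist": [0, 0, 0], "slide": [0.02, 0, -0.0005], "jaw": 0.02}, {"twist": [0, 0, 0], "slide": [0.03, 0, -0.001], "jaw": 0.02}, {"twist": [0, 0, 0], "slide": [0.038, 0, -0.001], "jaw": 0.02}, {"twist": [0, 0, 0], "slide": [0.046, 0, -0.0015], "jaw": 0.02}, {"twist": [0, 0, 0], "slide": [0.054, 0, -0.002], "jaw": 0.02}, {"twist": [0, 0, 0], "slide": [0.062, 0, -0.0025], "jaw": 0.02}, {"twist": [0, 0, 0], "slide": [0.071, 0, -0.0025], "jaw": 0.02}])

```text
t: 8.65
ee_pos: [569.0, 53.2, 10.9]
tool_rot: [180.0, -0.0, 8.0]
contact_force: [0.4, -0.7, 0.5]
grip_width: 0.235
gripper_force: 0.1
```

```bash
python3 - <<'E'
from h import *
im,d=read_camera("wrist")
for r in place_of("wrist","cap_a"): print(np.round(r["at"]),round(r["conf"],2),world("wrist",r["at"],2).round(1))
go([622,60,8.5],8)
E
```

```text
[315. 252.] 0.68 [594.2  55.1   2. ]
[557. 434.] 0.64 [517.5 -74.1   2. ]
[501. 146.] 0.6 [646.1  -8.5   2. ]
t 8.75 at [570.1  53.4  11.1] [ 1.8e+02 -1.0e-01  8.0e+00] slide mm [52.3  0.7  2.7] twist [ 0.  -0.1  0. ] grip 0.2347437519650584
```

Request:
play_rows(plan=[{"twist": [0, 0, 0], "slide": [0.009, 0, 0.001], "jaw": 0.02}, {"twist": [0, 0, 0], "slide": [0.019, 0, 0.001], "jaw": 0.02}, {"twist": [0, 0, 0], "slide": [0.029, 0, 0.001], "jaw": 0.02}, {"twist": [0, 0, 0], "slide": [0.038, 0, 0.001], "jaw": 0.02}, {"twist": [0, 0, 0], "slide": [0.045, 0, 0.001], "jaw": 0.02}, {"twist": [0, 0, 0], "slide": [0.05, 0, 0.001], "jaw": 0.02}, {"twist": [0, 0, 0], "slide": [0.052, 0, 0.001], "jaw": 0.02}, {"twist": [0, 0, 0], "slide": [0.052, 0, 0.001], "jaw": 0.02}])

```text
t: 9.55
ee_pos: [620.1, 60.4, 9.8]
tool_rot: [180.0, -0.0, 8.0]
contact_force: [0.4, 0.7, -0.3]
grip_width: 0.236
gripper_force: 0.0
```

```bash
python3 - <<'E'
from h import *
im,d=read_camera("wrist")
for r in place_of("wrist","cap_a"): print(np.round(r["at"]),round(r["conf"],2),world("wrist",r["at"],2).round(1))
go([474,-78,60],3)
E
```

```text
[315. 257.] 0.86 [642.1  61.8   2. ]
[484. 274.] 0.81 [644.2  -8.7   2. ]
t 9.65 at [619.6  60.3   9.8] [180.   0.   8.] slide mm [-163.5  116.7  -50.1] twist [0. 0. 5.] grip 0.23327099932504958
```

Request:
play_rows(plan=[{"twist": [0, 0, 0], "slide": [-0.01, 0, 0], "jaw": 0.02}, {"twist": [0, 0, 0], "slide": [-0.03, 0, -0.01], "jaw": 0.02}, {"twist": [0, 0, 0], "slide": [-0.05, 0, -0.04], "jaw": 0.02}, {"twist": [0, 0, 2], "slide": [-0.08, 0.025, -0.05], "jaw": 0.02}, {"twist": [0, 0, 5], "slide": [-0.11, 0.055, -0.05], "jaw": 0.02}, {"twist": [0, 0, 5], "slide": [-0.14, 0.085, -0.05], "jaw": 0.02}, {"twist": [0, 0, 5], "slide": [-0.163, 0.1165, -0.05], "jaw": 0.02}, {"twist": [0, 0, 5], "slide": [-0.163, 0.1165, -0.05], "jaw": 0.02}])

```text
t: 10.45
ee_pos: [471.5, -80.6, 60.0]
tool_rot: [179.9, 0.1, 2.7]
contact_force: [0.7, 0.3, -0.2]
grip_width: 0.232
gripper_force: 0.0
```

```bash
python3 - <<'E'
from h import *
im,d=read_camera("wrist");cv2.imwrite("pics/w6.png",im[:,:,::-1])
for r in place_of("wrist","cap_a"): print(np.round(r["at"]),round(r["conf"],2),world("wrist",r["at"],0).round(1))
go([474.4,-78.3,7.5],3)
E
```

```text
[310. 179.] 0.76 [520.1 -75.2   0. ]
[301. 344.] 0.76 [421.6 -74.5   0. ]
[ 32. 356.] 0.66 [405.   87.1   0. ]
t 10.55 at [474.5 -78.2  60.3] [ 1.8e+02 -1.0e-01  2.9e+00] slide mm [-0.2  0.  52.8] twist [ 0.  -0.1 -0.1] grip 0.2371864439697378
```

View pics/w6.png

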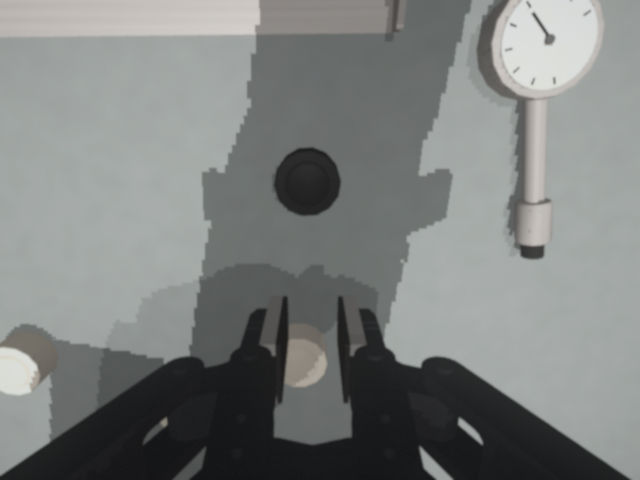

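Cap_c is at (308,181), nearly on the finger mid-line. The white look-alike at (302,357) is well behind, and the gauge at (535,110) is clear to the right. I'll descend and push.

Request:
play_rows(plan=[{"twist": [0, 0, 0], "slide": [0, -0.001, 0.025], "jaw": 0.02}, {"twist": [0, 0, 0], "slide": [0, -0.0015, 0.043], "jaw": 0.02}, {"twist": [0, 0, 0], "slide": [0, -0.0015, 0.05], "jaw": 0.02}, {"twist": [0, 0, 0], "slide": [0.004, -0.0015, 0.0525], "jaw": 0.02}, {"twist": [0, 0, 0], "slide": [0.01, -0.0015, 0.0525], "jaw": 0.02}, {"twist": [0, 0, 0], "slide": [0.017, -0.0015, 0.0525], "jaw": 0.02}, {"twist": [0, 0, 0], "slide": [0.024, -0.0015, 0.0525], "jaw": 0.02}, {"twist": [0, 0, 0], "slide": [0.032, -0.002, 0.0525], "jaw": 0.02}])

```text
t: 11.35
ee_pos: [507.9, -74.1, 8.1]
tool_rot: [179.9, -0.1, 3.0]
contact_force: [0.0, -0.7, 0.8]
grip_width: 0.235
gripper_force: 0.2
```

Request:
play_rows(plan=[{"twist": [0, 0, 0], "slide": [0.009, 0, 0], "jaw": 0.02}, {"twist": [0, 0, 0], "slide": [0.018, -0.001, -0.0005], "jaw": 0.02}, {"twist": [0, 0, 0], "slide": [0.027, -0.001, -0.001], "jaw": 0.02}, {"twist": [0, 0, 0], "slide": [0.035, -0.002, -0.0015], "jaw": 0.02}, {"twist": [0, 0, 0], "slide": [0.043, -0.002, -0.002], "jaw": 0.02}, {"twist": [0, 0, 0], "slide": [0.051, -0.003, -0.0025], "jaw": 0.02}, {"twist": [0, 0, 0], "slide": [0.06, -0.003, -0.0025], "jaw": 0.02}, {"twist": [0, 0, 0], "slide": [0.069, -0.004, -0.0025], "jaw": 0.02}])

```text
t: 12.15
ee_pos: [576.1, -66.4, 10.0]
tool_rot: [180.0, -0.0, 3.0]
contact_force: [-0.3, -0.5, 1.2]
grip_width: 0.237
gripper_force: 0.1
```

```bash
python3 - <<'E'
from h import *
im,d=read_camera("wrist")
for r in place_of("wrist","cap_a"): print(np.round(r["at"]),round(r["conf"],2),world("wrist",r["at"],2).round(1))
go([625,-67,8.5],3)
E
```

```text
[312. 257.] 0.82 [599.4 -65.3   2. ]
[164. 131.] 0.6 [646.1  -7.8   2. ]
t 12.25 at [577.  -66.2  10.1] [ 1.799e+02 -1.000e-01  3.000e+00] slide mm [47.9  3.3  1.7] twist [ 0.1 -0.1  0. ] grip 0.2365861449546977
```

Request:
play_rows(plan=[{"twist": [0, 0, 0], "slide": [0.009, 0, 0.001], "jaw": 0.02}, {"twist": [0, 0, 0], "slide": [0.019, 0.001, 0.001], "jaw": 0.02}, {"twist": [0, 0, 0], "slide": [0.029, 0.001, 0.001], "jaw": 0.02}, {"twist": [0, 0, 0], "slide": [0.038, 0.002, 0.001], "jaw": 0.02}, {"twist": [0, 0, 0], "slide": [0.044, 0.002, 0.001], "jaw": 0.02}, {"twist": [0, 0, 0], "slide": [0.048, 0.002, 0.001], "jaw": 0.02}, {"twist": [0, 0, 0], "slide": [0.049, 0.002, 0.001], "jaw": 0.02}, {"twist": [0, 0, 0], "slide": [0.049, 0.002, 0.001], "jaw": 0.02}])

```text
t: 13.05
ee_pos: [624.3, -65.8, 8.9]
tool_rot: [180.0, 0.0, 3.0]
contact_force: [-0.6, -0.2, 0.2]
grip_width: 0.234
gripper_force: 0.0
```

Request:
play_rows(plan=[{"twist": [0, 0, 0], "slide": [-0.01, 0, 0], "jaw": 0.02}, {"twist": [0, 0, 0], "slide": [-0.03, 0, -0.01], "jaw": 0.02}, {"twist": [0, 0, 0], "slide": [-0.05, 0, -0.04], "jaw": 0.02}, {"twist": [0, 0, 0], "slide": [-0.08, 0, -0.08], "jaw": 0.02}, {"twist": [0, 0, 0], "slide": [-0.11, 0, -0.12], "jaw": 0.02}, {"twist": [0, 0, 0], "slide": [-0.14, 0.03, -0.15], "jaw": 0.02}, {"twist": [0, 0, 0], "slide": [-0.18, 0.05, -0.16], "jaw": 0.02}, {"twist": [0, 0, 0], "slide": [-0.22, 0.06, -0.16], "jaw": 0.02}])

```text
t: 13.85
ee_pos: [407.8, -138.8, 171.5]
tool_rot: [179.8, -0.3, 3.0]
contact_force: [0.7, 0.3, 0.7]
grip_width: 0.232
gripper_force: 0.0
```

```bash
python3 - <<'E'
from h import *
im,d=read_camera("scene");cv2.imwrite("pics/s2.png",cv2.resize(im[170:350,220:460,::-1],(800,600),interpolation=2))
for c in ["wrist","top"]:
  read_camera(c)
  for r in place_of(c,"cap_a"):
    w=world(c,r["at"],2.5); e=w-[648,25.5,0]; print(c,w.round(1),"tray",round(e[0]*.9987+e[1]*.05),round(e[1]*.9987-e[0]*.05),round(r["conf"],2))
E
```

```text
wrist [427.2 -74.9   2.5] tray -226 -89 0.83
wrist [385.6 -14.5   2.5] tray -264 -27 0.77
top [405.1  86.5   2.5] tray -240 73 0.68
top [640.7  63.4   2.5] tray -5 38 0.65
top [373.9  -4.8   2.5] tray -275 -17 0.62
top [651.4 -64.8   2.5] tray -1 -90 0.5
top [423.8 -64.9   2.5] tray -228 -79 0.48
top [639.6 -10.5   2.5] tray -10 -36 0.46
```

View pics/s2.png

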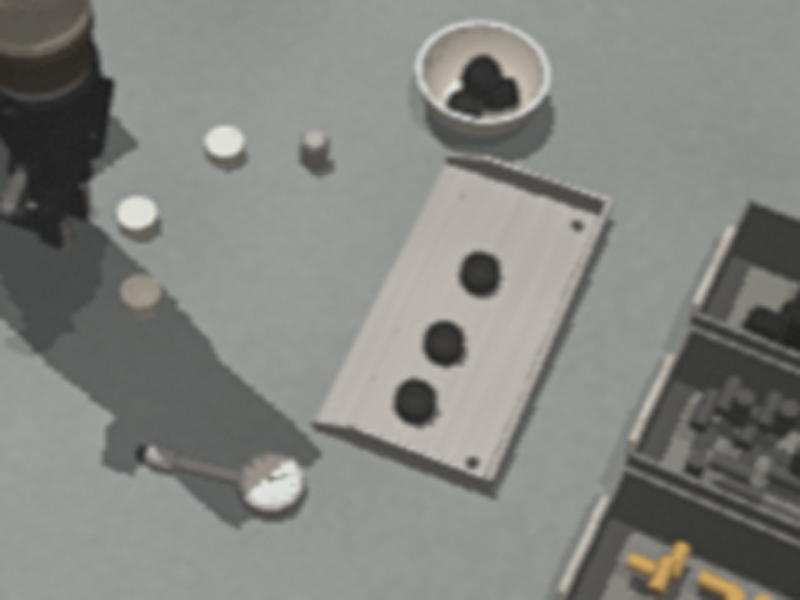

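All three caps lie flat mid-tray at (480,272), (444,343) and (415,402). The nut at (315,148), the bowl, the gauge and the white look-alikes haven't moved, and the arm is clear.

```bash
python3 -c "
from station import *
print(job_done())"
```

```text
the job is handed in; nothing more can be done
None
```

The three black caps are lying flat on the tray floor, the nut, bowl and gauge look unmoved in the last picture, and the job is handed in at about 14 s; the call returned no verdict.

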